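# Twist a spring channel nut into the strut, tight beside the angle bracket

## Robot

A 6-joint arm with a two-finger parallel gripper is mounted at the origin on the work surface. World frame = base frame: x ahead of the robot, y to its left, z up, the work surface at z = 0. Lengths are in m, angles in rad, forces in N, time in s.
With the tool pointing down it reaches from about 0.375 to 0.75 m from the base axis. Payload 9 kg.
Tool frame: the origin (TCP) lies at the very end of the fingers, on their centre line; the grasp point (between the pads) lies 19 mm behind it; z points along the fingers, y is the line along which they close (so a half turn about z gives the same grasp; the last joint's range is limited). The gripper opens to 85 mm and grips with 20 to 120 N. Pads are 22 mm wide; open, the fingers measure 114 mm over their backs; the gripper's body (76 mm by 85 mm) begins 54 mm behind the grasp point. The pads swing forward as they close: fully open they stand 13 mm farther back than shut.
Start: joints at [0.933, 0.104, 0.097, 1.564, 0, 1.353], TCP at [0.245, 0.548, 0.231] pointing down, gripper open.
Joint ranges: [-2.99, 2.99], [-0.84, 1.86], [-1.1, 1.16], [-1.84, 2.11], [-1.51, 1.56], [-3.14, 3.14]. Speed limits (rad/s): [2.22, 2.22, 2.57, 3.14, 3.14, 3.14].

## Interface

Orientations are given as a unit quaternion [x, y, z, w].
In Python, from workcell import ctrl gives the robot as it stands.
- The arm moves only by the tool move_arm, never from a script. Its argument "plan" is a list of rows, each a list of 2 entries, a list of its own where there are three numbers: the shift along the world's x, y, z in mm, then the turn about the world's z in rad. In form: [[[dx, dy, dz], roll], ...]. A call has 1 to 8 rows; each row is the pose to reach, as a shift and turn from the pose commanded when the call began; what a row does not reach only later rows make up. A row lasts 1/10 s, in which the tool goes at most 50 mm and 8.59 degrees, less where a joint would pass 70% of its speed; a pose out of reach is approached as far as the arm can. A call with a gripper value outside its range is refused whole. "claw" is the gripper's target within -1 to 1 (fully open at 1, half-way at 0, shut at -1), set as the call begins (left out, the last holds). The fingers move at their own pace and stop on an object; "squeeze" is the grip in N (left out, the last holds). Time passes only in rows, so rows that repeat a pose let the fingers close. It gives the time, the measured TCP pose, the force, the opening and the grip force at its end, in the units of the state.
- ctrl.get_state(): the state, without advancing time (a new reading comes with each control period).
- ctrl.snapshot(name): name is "scene" or "top" or "wrist"; returns a dict with "color" (420x560x3 uint8, red, green, blue), "z_map" (420x560 float32, m along the optical axis (not along the pixel's ray), 0 where there is no reading), "fov_y" (degrees; the focal length in pixels is half the picture's height over the tangent of half this angle, whatever the lens; pixels are square), "cx", "cy" (the principal point, pixels), "rvec" (rotation vector, rad) and "tvec" (3), from world to camera coordinates, as OpenCV has them. Camera axes: x right, y down, z forward; pixel columns grow to the right and rows downward; lengths in m; the calibration is good to about 2 mm. A picture is of the moment at which its call begins.
- ctrl.job_done(): hands the job in; it is judged then, once.
Trained networks look in a picture, given as the dict that the camera call returned (one of the last four; its "shot" number tells which), for a name from the list of things; names that differ only in an ending like _2 or _b are one class to them, and where a whole thing is asked for, a point or a joint stands for the part that bears it (a point fixed in the world has none). Each returns a list of dicts, best first, with "conf" (0 to 1); they miss things now and then, are a little off and sometimes report something else, mostly with a low value. They report only what shows in the picture. A call takes as long as a camera call.
- ctrl.spot_in(label, picture): "pixel" ([column, row] in pixels, amid what is visible of it).
The state is a dict: "t": time; "qpos": joint angles; "qvel": joint speeds; "joint_torque": joint torques, N m; "eef_pos": TCP position; "eef_rot": TCP orientation; "wrist_force": force on the tool from outside, world axes, zero at the start; "moment": the same for the moment, N m; "gripper_width": finger opening in m; "grasp_force": force on a finger pad.
Only numpy, scipy, OpenCV 4.12 (cv2) and the standard library are available. Lean on these libraries where they do the work, as an engineer would, in place of code of your own. Each camera call takes 0.05 s, during which the arm holds its last target. There are 200 camera calls.

## Task

Set the spring channel nut (the one with the black grip wing) in the strut for the next fitting: lower it lengthwise through the slot, slide it gently along until its round washer rests against the end of the angle bracket's foot, then press it down against its spring and turn it a quarter turn clockwise (seen from above) until it stops, so that it springs up and its grooves catch both lips. Do not force anything, leave the nut there upright and touching or all but touching the bracket's foot, and leave the other hardware and the pendant where they lie.

Things in the scene. Friction and masses are not known exactly. Their poses are not given: they have to be found in the camera images.
- nut: spring channel nut with grip cap, about 105 g, stands on its nut. Origin: centre of its underside, z up the stem, x along its length (a half turn about z looks the same). Steel nut block 34.6 long (x), 20.8 wide (y), 8 high, two grooves across its top, 1.5 deep, 4.5 wide, 10 to 14.5 from the middle. Stem 11 diameter. Total height 54
- nut_wing (a point): the nut's black plastic grip wing, 34 long (along the nut's x), 11 thick (y), from 26 to 54 above the nut's underside; this point is on its axis, 45 above the underside; axes as the nut's. Grip it across the 11 mm. Below it a round hub, 29 diameter, 22 to 26 above the underside. Two diagonal corners of the nut block are cut off so that under the lips it turns only clockwise from above
- washer: the nut's round steel washer, 40 diameter, 5 thick. It slides on the stem (and turns with it) under a damped spring of 5 N per mm (press slowly): free, its underside is 12.7 above the nut's underside; it can be pushed up 2.6 mm at most (13 N) and is then solid. Origin: centre of its underside, axes as the nut's
- rail: galvanised strut channel 41 wide (x), 360 long (y), 41 high, fixed on levelling studs at a height that differs each time; black end caps. Origin: centre of the channel's underside, y along it. Inside 36 wide, floor 2.5 above the origin. Turned under the lips the nut stops on the side walls about 4 degrees past the quarter turn; let go, it rises till its underside is 27.5 above this origin
- slot (a point): middle of the rail's open slot, 41 above the rail's origin, level with the lips' top; axes as the rail's. Slot 22 wide. Both lips are turned down at its edges, 2.5 thick and 7 deep. With the washer resting on the lips the nut's underside is 12.7 below this height and its head is held between the lips; pressed 2.3 mm or more further (11.5 N) it can turn under them
- bracket: steel angle bracket bolted on the channel. Origin: middle of its foot's free end, underside (level with the lips' top). The foot, 41 wide, 6 thick, runs along its +y (the rail's +y); bolt head to 15 high at y 57 to 79, upright 52 high at y 96 to 102. The nut belongs on the -y side, where at least 130 of channel is empty; washer touching, the nut's axis is at y = -20
- plain_nut: bystander: plain channel nut without spring or cap, 35 x 20 x 9, origin under its centre; leave alone
- star_knob: bystander: black star knob, 46 across, lying on its knob with its stud up, 48 high, origin under its centre; leave alone
- spanner: bystander: open spanner 200 long, leave alone
- pendant: bystander: white handheld stop pendant with a red button, 55 x 130 x 46 high; leave alone
- flat_plate: bystander: flat two-hole plate 41 x 90 x 6; leave alone

How it is judged:
By the outcome, as a careful person would: the job done as asked, in the order asked, and still so for the second after the job is handed in, with the robot touching nothing.
It also fails if it takes over 72 s, if anything falls off the work surface, if the arm or the gripper's body presses on something with over 40 N, if the wrist force passes 120 N, or if a joint passes its speed limit or range.

## Working session

There is one attempt and no reset: what is moved stays moved. The work goes in short steps, Python scripts to look and compute and a tool call to move; the robot and the scene stay as the last step left them, time stands still between calls to the robot, and variables do not carry over. Pictures are saved under pics/ and viewed, at most 10 in all, crops included, and the job is handed in when it is done.

Besides the shell and the picture viewer there is one more tool, called after "Emit:" by a JSON object that holds its "method" and its "body". move_arm: Moves the arm, as the interface text tells. Its arguments: {"type":"object","properties":{"plan":{"type":"array"},"claw":{"type":"number"},"squeeze":{"type":"number"}},"required":["plan"]}

```bash
mkdir -p pics
cat > h.py <<'E'
import numpy as np, cv2
from workcell import ctrl
def cam(p):
    f=p["color"].shape[0]/2/np.tan(np.radians(p["fov_y"])/2)
    R=cv2.Rodrigues(np.array(p["rvec"],float))[0]; return f,R,np.array(p["tvec"],float).ravel()
def world(p,u,v,z=None):
    f,R,t=cam(p); d=np.array([(u-p["cx"])/f,(v-p["cy"])/f,1.])
    o=-R.T@t; w=R.T@d
    if z is not None: return o+w*(z-o[2])/w[2]
    return o+w*p["z_map"][int(round(v)),int(round(u))]
def cloud(p):
    f,R,t=cam(p); h,w=p["z_map"].shape
    v,u=np.mgrid[:h,:w]; z=p["z_map"]
    P=np.stack([(u-p["cx"])/f*z,(v-p["cy"])/f*z,z],-1)
    X=(P-t)@R; X[z==0]=np.nan; return X
def proj(p,X):
    f,R,t=cam(p); c=R@np.array(X,float)+t; return [p["cx"]+f*c[0]/c[2],p["cy"]+f*c[1]/c[2]]
def save(p,n,crop=None,s=1):
    im=p["color"][:,:,::-1]
    if crop: a,b,c,d=crop; im=im[b:d,a:c]
    cv2.imwrite("pics/"+n,cv2.resize(im,None,fx=s,fy=s,interpolation=cv2.INTER_CUBIC))
E
python3 - <<'E'
from h import *
s=ctrl.get_state(); print(s["eef_pos"],s["eef_rot"],s["wrist_force"],s["gripper_width"],s["t"])
ims=[]
for n in ["top","scene"]:
    p=ctrl.snapshot(n); ims.append(p["color"])
    f,R,t=cam(p); print(n,f,-R.T@t)
    for l in ["nut","nut_wing","washer","rail","slot","bracket","plain_nut","star_knob","pendant","flat_plate","spanner"]:
        try:
            for d in ctrl.spot_in(l,p)[:2]: 
                print(l,np.round(d["pixel"],1),round(d["conf"],2),np.round(world(p,*d["pixel"]),4))
        except Exception as e: print(l,e)
    save(p,n+"0.png")
E
```

```text
[0.24431441 0.54763003 0.2305233 ] [ 2.08364032e-01  9.78051111e-01 -6.05706459e-04 -2.95647427e-04] [-0.41965945 -0.18987847  0.01184038] 0.08568714400574405 0.0
top 414.56192024873286 [ 0.49790631 -0.0216366   0.93869256]
nut_wing [256.8 269.1] 0.56 [0.443  0.0251 0.0534]
washer [258.2 261.8] 0.53 [0.4569 0.0243 0.0192]
rail [289.  164.7] 0.59 [ 0.6755 -0.0392  0.0158]
slot [289.1 166.8] 0.61 [ 0.6703 -0.0395  0.0182]
bracket [216.1 175.6] 0.83 [0.6394 0.1166 0.0627]
star_knob [334.4 265.2] 0.77 [ 0.4545 -0.14    0.0477]
pendant [431.9 268.6] 0.88 [ 0.4506 -0.3567  0.0258]
flat_plate [432.7 181.5] 0.55 [ 0.6462 -0.3667  0.0068]
spanner [128.4 251.2] 0.59 [ 0.4734  0.3181 -0.0014]
scene 422.155888110279 [1.04081177 0.61284414 0.60178373]
nut [325.1 216.6] 0.7 [0.4461 0.0406 0.029 ]
nut_wing [324.2 216.2] 0.55 [0.4449 0.0364 0.0273]
nut_wing [231.2 163.7] 0.48 [ 0.4697 -0.3288  0.0242]
washer [324.8 217.8] 0.39 [0.4443 0.0382 0.0233]
rail [242.2 249.5] 0.88 [0.6772 0.0334 0.0422]
slot [243.4 245. ] 0.8 [0.6734 0.0331 0.052 ]
bracket [288.4 257. ] 0.61 [0.637  0.1347 0.0683]
star_knob [270.7 195.3] 0.59 [ 0.4723 -0.137   0.0112]
pendant [231.  163.5] 0.98 [ 0.4699 -0.3294  0.0246]
pendant [287.2 255.7] 0.72 [0.6358 0.1295 0.0674]
flat_plate [173.8 184.1] 0.7 [ 0.6406 -0.3581  0.0043]
spanner [413.  297.3] 0.79 [0.4739 0.3187 0.0025]
```

View pics/top0.png

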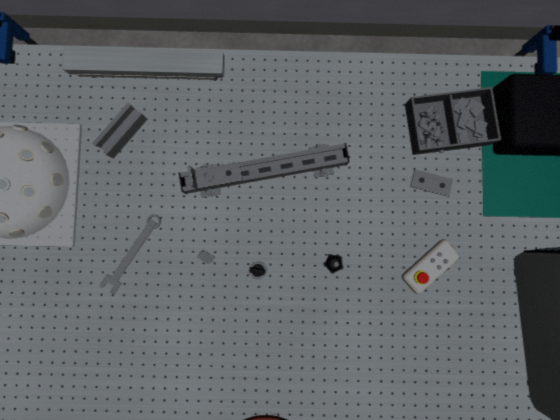

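View pics/scene0.png

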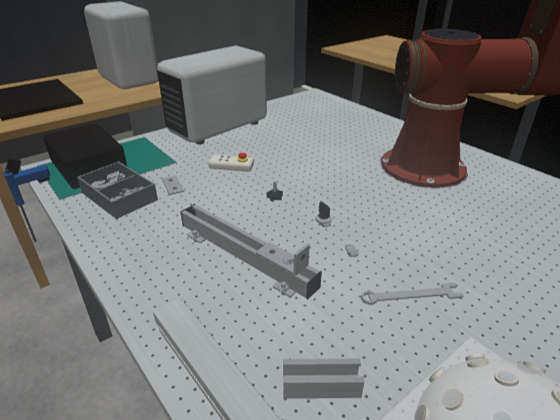

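The top view shows the nut at (258,269) and the rail from (183,182) to (348,153). The bracket is on the rail's left (+y) end, around (205,178). I'll move to look with the wrist camera.

Emit:
{"method": "move_arm", "body": {"plan": [[[20,-45,10],0],[[40,-90,20],0],[[60,-135,30],0],[[80,-180,40],0],[[100,-225,50],0],[[120,-270,60],0],[[140,-315,70],0],[[160,-360,70],0]]}}

```text
t: 2.0
eef_pos: [0.4049, 0.1871, 0.3029]
eef_rot: [0.208, 0.978, 0.001, 0.001]
wrist_force: [1.2, 0.6, 0.8]
gripper_width: 0.0853
grasp_force: 0.0
```

Emit:
{"method": "move_arm", "body": {"plan": [[[10,-45,0],0],[[20,-90,0],0],[[30,-130,0],0],[[30,-150,0],0],[[30,-150,0],0]]}}

```text
t: 2.5
eef_pos: [0.4343, 0.0366, 0.3012]
eef_rot: [0.21, 0.978, -0.0, -0.0]
wrist_force: [0.0, 0.9, 0.6]
gripper_width: 0.0853
grasp_force: 0.0
```

Run:
```python
from h import *
s=ctrl.get_state(); print(s["t"],s["eef_pos"],s["eef_rot"],s["qpos"])
p=ctrl.snapshot("wrist"); f,R,t=cam(p); print(f,-R.T@t,R)
for l in ["nut","nut_wing","washer","slot","bracket"]:
    for d in ctrl.spot_in(l,p)[:2]: print(l,np.round(d["pixel"],1),round(d["conf"],2),np.round(world(p,*d["pixel"]),4))
save(p,"w1.png")
```

```text
2.5 [0.43433294 0.03655174 0.30122126] [ 2.10186086e-01  9.77661382e-01 -1.75065767e-04 -7.42013953e-07] [-2.17689496e-01 -3.64614761e-01 -2.05813691e-01  1.72959681e+00
 -3.50134184e-04  2.05841098e-01]
341.92635949070075 [0.36784603 0.06710453 0.4433195 ] [[ 4.10835652e-01  9.11709406e-01  1.60305803e-04]
 [ 8.71929076e-01 -3.92961149e-01  2.92097965e-01]
 [ 2.66371456e-01 -1.19864483e-01 -9.56388390e-01]]
nut [279.2 168.6] 0.89 [0.434  0.0325 0.0376]
nut [172.4 228.6] 0.58 [ 0.4523 -0.1317  0.0173]
nut_wing [274.7 170.5] 0.62 [0.4339 0.0266 0.0378]
washer [277.9 161.4] 0.52 [0.4274 0.0336 0.0242]
washer [168.6 231.1] 0.5 [ 0.453  -0.1372  0.0191]
slot [331.3 323.4] 0.85 [0.6487 0.0111 0.054 ]
bracket [427.8 282.5] 0.71 [0.6367 0.1442 0.0627]
```

View pics/w1.png

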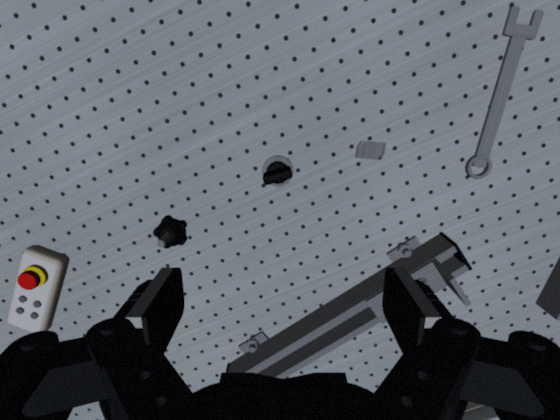

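The wrist view shows the nut at (277,172), the rail at the bottom, and the bracket at (428,283). Next I'll measure the nut's pose from the cloud, with a rough pass on the rail.

```bash
cat >> h.py <<'E'
def wing(p,c):
    X=cloud(p); col=p["color"].max(-1)
    d=np.hypot(X[...,0]-c[0],X[...,1]-c[1])
    m=(d<0.035)&(X[...,2]>0.012)&(X[...,2]<0.075)
    P=X[m]; C=col[m]
    zt=np.percentile(P[:,2],97)
    T=P[P[:,2]>zt-0.006][:,:2].astype(np.float32)
    r=cv2.minAreaRect(T*1000)
    ev,V=np.linalg.eigh(np.cov(T.T)); a=np.degrees(np.arctan2(V[1,1],V[0,1]))
    print("n",len(P),len(T),"ztop",zt,"mean",T.mean(0),"rect",np.round(r[0],1),np.round(r[1],1),round(r[2],1),"pca",round(a,1),np.sqrt(ev)*1e3)
E
python3 - <<'E'
from h import *
for n in ["wrist","top","scene"]:
    p=ctrl.snapshot(n); print(n); wing(p,(0.438,0.029))
    X=cloud(p); 
    m=(X[...,0]>0.55)&(X[...,0]<0.75)&(abs(X[...,1])<0.12)&(X[...,2]>0.03)&(X[...,2]<0.09)
    P=X[m]; h,e=np.histogram(P[:,2],bins=np.arange(.03,.091,.002)); print(dict(zip(np.round(e,3),h)))
    z=e[h.argmax()]; Q=P[abs(P[:,2]-z-.001)<.004][:,:2]
    r=cv2.minAreaRect((Q*1000).astype(np.float32)); print("rail",r)
E
```

```text
wrist
n 776 276 ztop 0.05423251774000733 mean [0.43828094 0.0272011 ] rect [438.8  26.7] [34.1 11.4] 81.7 pca 81.9 [3.21678845 9.63199615]
{np.float64(0.03): np.int64(241), np.float64(0.032): np.int64(225), np.float64(0.034): np.int64(241), np.float64(0.036): np.int64(204), np.float64(0.038): np.int64(141), np.float64(0.04): np.int64(115), np.float64(0.042): np.int64(145), np.float64(0.044): np.int64(136), np.float64(0.046): np.int64(198), np.float64(0.048): np.int64(227), np.float64(0.05): np.int64(259), np.float64(0.052): np.int64(915), np.float64(0.054): np.int64(854), np.float64(0.056): np.int64(26), np.float64(0.058): np.int64(197), np.float64(0.06): np.int64(230), np.float64(0.062): np.int64(1), np.float64(0.064): np.int64(0), np.float64(0.066): np.int64(0), np.float64(0.068): np.int64(0), np.float64(0.07): np.int64(0), np.float64(0.072): np.int64(0), np.float64(0.074): np.int64(0), np.float64(0.076): np.int64(0), np.float64(0.078): np.int64(0), np.float64(0.08): np.int64(0), np.float64(0.082): np.int64(0), np.float64(0.084): np.int64(0), np.float64(0.086): np.int64(0), np.floa
[... 1879 characters left out ...]
np.int64(362), np.float64(0.054): np.int64(60), np.float64(0.056): np.int64(70), np.float64(0.058): np.int64(253), np.float64(0.06): np.int64(38), np.float64(0.062): np.int64(0), np.float64(0.064): np.int64(0), np.float64(0.066): np.int64(0), np.float64(0.068): np.int64(0), np.float64(0.07): np.int64(0), np.float64(0.072): np.int64(0), np.float64(0.074): np.int64(0), np.float64(0.076): np.int64(0), np.float64(0.078): np.int64(0), np.float64(0.08): np.int64(0), np.float64(0.082): np.int64(0), np.float64(0.084): np.int64(0), np.float64(0.086): np.int64(0), np.float64(0.088): np.int64(0)}
rail ((666.10791015625, -2.1027374267578125), (44.358612060546875, 244.07875061035156), 11.678126335144043)
```

Emit:
{"method": "move_arm", "body": {"plan": [[[28,-1,0],0.137],[[56,-2,0],0.274],[[84,-3,0],0.411],[[112,-4,0],0.548],[[140,-5,0],0.685],[[168,-6,0],0.822],[[196,-7,0],0.959],[[225,-7,0],1.096]]}}

```text
t: 3.75
eef_pos: [0.6602, 0.0323, 0.3011]
eef_rot: [-0.335, 0.942, 0.0, -0.0]
wrist_force: [-0.1, -0.6, 0.7]
gripper_width: 0.0852
grasp_force: 0.0
```

Emit:
{"method": "move_arm", "body": {"plan": [[[0,0,-6],0.137],[[0,0,-12],0.274],[[0,0,-18],0.411],[[0,0,-24],0.548],[[0,0,-30],0.685],[[0,0,-40],0.822],[[0,0,-51],0.959],[[0,0,-51],1.094]]}}

```text
t: 4.55
eef_pos: [0.6585, 0.0325, 0.2482]
eef_rot: [0.776, -0.631, -0.001, 0.001]
wrist_force: [0.2, -0.5, 0.6]
gripper_width: 0.0856
grasp_force: 0.0
```

Emit:
{"method": "move_arm", "body": {"plan": [[[0,0,0],0],[[0,0,0],0]]}}

```text
t: 4.75
eef_pos: [0.6592, 0.0322, 0.2504]
eef_rot: [0.773, -0.635, -0.0, -0.0]
wrist_force: [0.5, -0.3, 1.4]
gripper_width: 0.0853
grasp_force: 0.0
```

Run:
```python
from h import *
s=ctrl.get_state(); print(s["t"],s["eef_pos"],s["eef_rot"],s["qpos"])
p=ctrl.snapshot("wrist"); save(p,"w2.png"); np.save("w2.npy",p,allow_pickle=True)
X=cloud(p)
a=np.radians(101.65); u=np.array([np.cos(a),np.sin(a)])
c=np.array([0.6657,0.0]); D=X[...,:2]-c
n=np.array([u[1],-u[0]])  # rail x
ry=D@u; rx=D@n; Z=X[...,2]
print("rail x dir",n)
for lo in np.arange(-.1,.12,.02):
    m=(ry>lo)&(ry<lo+.02)&(abs(rx)<.03)&(Z>.045)&(Z<.058)
    if m.sum()>20: print("lip",round(lo,2),m.sum(),"z",np.round(np.median(Z[m]),4),"rx",np.round(np.percentile(rx[m],[1,99]),4), "slot",np.round([rx[m&(rx<0)].max(),rx[m&(rx>0)].min()] ,4) if (m&(rx<0)).any() and (m&(rx>0)).any() else "")
m=(abs(rx)<.022)&(Z>.0575)&(Z<.063)
print("foot",m.sum(),np.median(Z[m]),np.percentile(ry[m],[0.5,1,2,50]),"rx",np.percentile(rx[m],[1,99]))
for b in np.arange(-.02,.02,.008):
    k=m&(rx>b)&(rx<b+.008); print(round(b,3),np.percentile(ry[k],[1,3]))
```

```text
4.75 [0.6592056  0.03215047 0.25043478] [ 7.72859091e-01 -6.34577674e-01 -1.15341960e-05 -7.19849756e-06] [-1.48929670e-01  3.00430336e-01  3.52580160e-01  1.62295857e+00
  2.41905161e-05 -1.91559842e+00]
rail x dir [0.9793994  0.20193269]
lip -0.1 522 z 0.054 rx [-0.0194  0.0207] slot [-0.0103  0.0116]
lip -0.08 507 z 0.054 rx [-0.0196  0.0211] slot [-0.0102  0.0117]
lip -0.06 448 z 0.054 rx [-0.0197  0.0208] slot [-0.0103  0.012 ]
lip -0.04 446 z 0.054 rx [-0.0191  0.0212] slot [-0.0104  0.0117]
lip -0.02 420 z 0.054 rx [-0.0194  0.0208] slot [-0.0105  0.0117]
lip 0.0 394 z 0.0541 rx [-0.0196  0.0211] slot [-0.0105  0.0121]
lip 0.02 364 z 0.054 rx [-0.0197  0.0208] slot [-0.0106  0.0118]
lip 0.04 356 z 0.054 rx [-0.019   0.0212] slot [-0.0106  0.0118]
lip 0.06 180 z 0.0542 rx [-0.0191  0.0204] slot [-0.0003  0.0017]
foot 2987 0.060081552970710404 [0.06817227 0.06847525 0.06920432 0.11053071] rx [-0.01917711  0.02095964]
-0.02 [0.06870771 0.07031531]
-0.012 [0.06850453 0.07006336]
-0.004 [0.06843537 0.06959649]
0.004 [0.06846357 0.06976894]
0.012 [0.06862802 0.07027484]
```

View pics/w2.png

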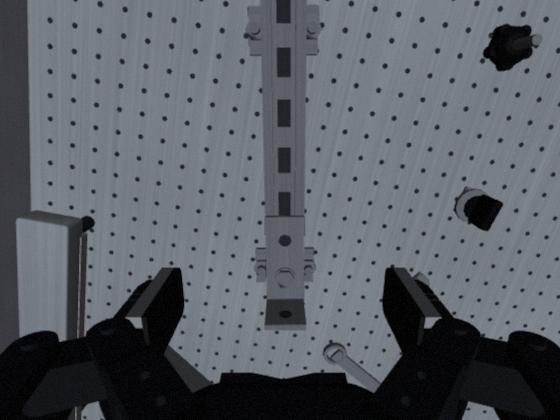

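The view shows the slot running straight down the image at column 285, with the foot end at row 216 and the nut at (480,208). I'll cross-check the nut's position from this view.

Run:
```python
from h import *
p=np.load("w2.npy",allow_pickle=True).item(); wing(p,(0.438,0.029))
print(-cam(p)[1].T@cam(p)[2])
```

```text
n 1340 388 ztop 0.05392859760341976 mean [0.4416506  0.02564478] rect [440.4  26.2] [33.8 12.3] 81.0 pca 80.8 [3.27258904 9.61250199]
[ 0.67504537 -0.04093214  0.39255691]
```

Emit:
{"method": "move_arm", "body": {"plan": [[[-44,-1,0],-0.07],[[-88,-2,-20],-0.14],[[-132,-3,-50],-0.21],[[-176,-4,-80],-0.28],[[-220,-5,-110],-0.344],[[-220,-5,-130],-0.344],[[-220,-5,-140],-0.344],[[-220,-5,-140],-0.344]]}}

```text
t: 5.6
eef_pos: [0.4393, 0.0268, 0.11]
eef_rot: [-0.654, 0.757, 0.0, -0.0]
wrist_force: [-0.5, 0.0, 0.5]
gripper_width: 0.0852
grasp_force: 0.0
```

Emit:
{"method": "move_arm", "body": {"plan": [[[0,0,0],0],[[0,0,0],0]]}}

```text
t: 5.8
eef_pos: [0.4407, 0.0266, 0.1119]
eef_rot: [-0.654, 0.756, -0.001, 0.001]
wrist_force: [-0.5, 0.3, -0.2]
gripper_width: 0.0855
grasp_force: 0.0
```

Run:
```python
from h import *
s=ctrl.get_state(); print(s["t"],s["eef_pos"],s["eef_rot"],s["qpos"])
p=ctrl.snapshot("wrist"); wing(p,(0.439,0.027)); save(p,"w3.png")
```

```text
5.8 [0.44068239 0.02655591 0.11187918] [-6.54082757e-01  7.56422451e-01 -7.28757170e-04  5.39499633e-04] [-2.37779830e-01 -3.91018033e-01 -5.71542804e-01  1.38845838e+00
  3.12223755e-05 -1.66371927e+00]
n 2512 869 ztop 0.054164669051398426 mean [0.4393946  0.02515583] rect [439.4  26. ] [34.  10.3] 81.5 pca 81.7 [3.0316006  9.79755381]
```

Emit:
{"method": "move_arm", "body": {"plan": [[[-1,0,-20],0],[[-1,0,-40],0],[[-1,0,-60],0],[[-1,0,-74],0],[[-1,0,-83],0],[[-1,0,-83],0]]}}

```text
t: 6.45
eef_pos: [0.4378, 0.0269, 0.0266]
eef_rot: [-0.654, 0.756, 0.001, -0.0]
wrist_force: [0.5, -0.0, 0.6]
gripper_width: 0.0854
grasp_force: 0.0
```

Emit:
{"method": "move_arm", "body": {"plan": [[[0,0,0],0],[[0,0,0],0],[[0,0,0],0],[[0,0,0],0],[[0,0,0],0],[[0,0,0],0],[[0,0,0],0],[[0,0,0],0]], "claw": -1, "squeeze": 70}}

```text
t: 7.25
eef_pos: [0.4385, 0.0267, 0.0277]
eef_rot: [-0.654, 0.756, -0.0, 0.0]
wrist_force: [-0.7, -0.1, 4.8]
gripper_width: 0.0097
grasp_force: 69.0
```

Emit:
{"method": "move_arm", "body": {"plan": [[[0,0,15],0],[[0,0,40],0],[[0,0,70],0],[[30,-1,85],0.06],[[70,-2,85],0.12],[[110,-4,85],0.2],[[150,-5,85],0.26],[[190,-6,85],0.32]]}}

```text
t: 8.05
eef_pos: [0.6294, 0.0209, 0.1113]
eef_rot: [0.767, -0.642, -0.0, 0.0]
wrist_force: [0.6, -0.6, 0.5]
gripper_width: 0.0099
grasp_force: 68.5
```

Emit:
{"method": "move_arm", "body": {"plan": [[[20,-1,0],0.02],[[33,-1,0],0.028],[[33,-1,0],0.028],[[33,-1,0],0.028]]}}

```text
t: 8.45
eef_pos: [0.6604, 0.0199, 0.1115]
eef_rot: [0.775, -0.632, -0.001, 0.0]
wrist_force: [-0.4, -0.0, -1.1]
gripper_width: 0.0098
grasp_force: 68.6
```

```bash
cat >> h.py <<'E'
def st():
    s=ctrl.get_state(); q=s["eef_rot"]; P=np.array(s["eef_pos"])
    yaw=np.degrees(np.arctan2(2*q[1]**2-1+2*q[3]**2,2*(q[0]*q[1]-q[2]*q[3])))%360
    a=np.radians(101.65); u=np.array([np.cos(a),np.sin(a)]); n=np.array([u[1],-u[0]])
    d=P[:2]-[.6657,0]; w=np.array(s["wrist_force"])
    print("t",s["t"],"P",np.round(P,4),"yaw",round(yaw,2),"ry",round(d@u,4),"rx",round(d@n,4),"Fn,u,z",np.round([w[:2]@n,w[:2]@u,w[2]],1),"M",np.round(s["moment"],2),"grip",s["gripper_width"],s["grasp_force"],"q6",round(s["qpos"][5],2))
E
python3 - <<'E'
from h import *
p=ctrl.snapshot("wrist"); save(p,"w4.png"); st()
for i in range(3): ctrl.snapshot("top"); st()
X=cloud(p)
a=np.radians(101.65); u=np.array([np.cos(a),np.sin(a)]); n=np.array([u[1],-u[0]])
D=X[...,:2]-[.6657,0]; ry=D@u; rx=D@n; Z=X[...,2]
for lo in np.arange(-.08,.02,.02):
    m=(ry>lo)&(ry<lo+.02)&(abs(rx)<.03)&(Z>.045)&(Z<.058)
    if m.sum()>20: print("lip",round(lo,2),m.sum(),np.median(Z[m]),np.percentile(rx[m],[1,99]))
E
```

```text
t 8.5 P [0.6603 0.02   0.1118] yaw 191.65 ry 0.0207 rx -0.0013 Fn,u,z [ 0.9 -1.  -0.9] M [-0.03 -0.01 -0.03] grip 0.009659844591355209 68.6452853679657 q6 -1.94
t 8.55 P [0.6603 0.0199 0.1121] yaw 191.65 ry 0.0206 rx -0.0012 Fn,u,z [ 0.2 -0.6 -1.7] M [-0.04 -0.02  0.06] grip 0.009755160658711261 68.6454176902771 q6 -1.94
t 8.6 P [0.6604 0.0199 0.1123] yaw 191.65 ry 0.0206 rx -0.0011 Fn,u,z [ 0.  -0.1 -1. ] M [-0.02  0.01 -0.  ] grip 0.009581767272265052 68.64540696144104 q6 -1.94
t 8.65 P [0.6606 0.0199 0.1125] yaw 191.65 ry 0.0205 rx -0.001 Fn,u,z [-0.2 -0.2 -0.4] M [ 0.06  0.   -0.01] grip 0.009736733800312387 68.64565372467041 q6 -1.94
lip -0.08 1413 0.05406425574847892 [-0.01982264  0.02073212]
lip -0.06 1291 0.05402707677205369 [-0.01980791  0.0208072 ]
lip -0.04 1185 0.05406289415046348 [-0.01976635  0.02082646]
lip -0.02 1089 0.054048449629548946 [-0.01975281  0.02088059]
lip 0.0 937 0.05412299607837166 [-0.01969492  0.02090395]
```

View pics/w4.png

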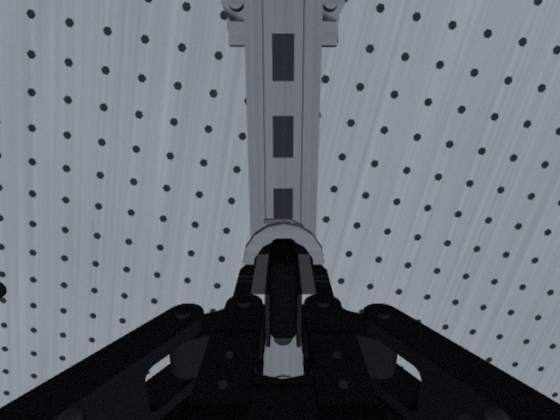

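The view shows the slot near column 283 and the held washer's front rim centred near (284,245). I'll measure the washer against the rail in this same picture so the camera bias cancels.

Run:
```python
from h import *
from scipy.optimize import least_squares
p=ctrl.snapshot("wrist"); st()
X=cloud(p)
a=np.radians(101.65); u=np.array([np.cos(a),np.sin(a)]); n=np.array([u[1],-u[0]])
D=X[...,:2]-[.6657,0]; ry=D@u; rx=D@n; Z=X[...,2]
m=(abs(rx)<.024)&(ry>-.01)&(ry<.03)&(Z>.094)&(Z<.107)
print(m.sum(),np.median(Z[m]))
h,e=np.histogram(Z[m],bins=np.arange(.094,.108,.001)); print(h)
zt=np.median(Z[m])
T=m&(abs(Z-zt)<.003)
# front rim: min ry per rx bin
pts=[]
for b in np.arange(-.019,.021,.001):
    k=T&(rx>=b)&(rx<b+.001)
    if k.sum()>3: pts.append((b+.0005,np.percentile(ry[k],3)))
pts=np.array(pts)
r=least_squares(lambda q:np.hypot(pts[:,0]-q[0],pts[:,1]-q[1])-.02,[0,.02],loss="soft_l1",f_scale=.0005)
print("washer centre rx,ry",r.x,"resid",np.abs(r.fun).mean()); 
print("extent rx",np.percentile(rx[T],[.5,99.5]))
# slot edges, by black floor/inner depth
k=(ry>-.07)&(ry<-.02)&(abs(rx)<.03)&(Z>.05)&(Z<.058)
print("slot",np.percentile(rx[k&(rx<.0)],99),np.percentile(rx[k&(rx>0)],1),"outer",np.percentile(rx[k],[.5,99.5]))
```

```text
t 8.7 P [0.6607 0.0199 0.1125] yaw 191.65 ry 0.0205 rx -0.0009 Fn,u,z [-0.2 -1.2 -0.5] M [0.06 0.04 0.02] grip 0.010043487635644239 68.64531397819519 q6 -1.94
1606 0.10170686246356037
[  0   0   5   8  41  52 194 777 491  36   0   0   2]
washer centre rx,ry [0.00032859 0.02012125] resid 0.00012812347512389743
extent rx [-0.01880696  0.01946802]
slot -0.01046642406000845 0.011503600640883977 outer [-0.01987439  0.02090829]
```

Emit:
{"method": "move_arm", "body": {"plan": [[[0.4,0.1,-12],0],[[0.4,0.1,-24],0],[[0.4,0.1,-28],0],[[0.4,0.1,-28],0],[[0.4,0.1,-28],0]]}}

```text
t: 9.2
eef_pos: [0.6614, 0.0199, 0.0842]
eef_rot: [0.775, -0.632, -0.0, 0.0]
wrist_force: [-0.6, 0.2, -1.2]
gripper_width: 0.0099
grasp_force: 68.6
```

```bash
cat >> h.py <<'E'
def washer(zw,r0=-.01,r1=.03):
    from scipy.optimize import least_squares
    p=ctrl.snapshot("wrist"); st(); X=cloud(p)
    a=np.radians(101.65); u=np.array([np.cos(a),np.sin(a)]); n=np.array([u[1],-u[0]])
    D=X[...,:2]-[.6657,0]; ry=D@u; rx=D@n; Z=X[...,2]
    T=(abs(rx)<.024)&(ry>r0)&(ry<r1)&(abs(Z-zw)<.004); print(T.sum(),np.median(Z[T]))
    pts=[]
    for b in np.arange(-.019,.021,.001):
        k=T&(rx>=b)&(rx<b+.001)
        if k.sum()>3: pts.append((b+.0005,np.percentile(ry[k],3)))
    pts=np.array(pts)
    r=least_squares(lambda q:np.hypot(pts[:,0]-q[0],pts[:,1]-q[1])-.02,[0,r0+.03],loss="soft_l1",f_scale=.0005)
    k=(ry>-.06)&(ry<-.01)&(abs(rx)<.03)&(Z>.05)&(Z<.058)
    print("washer rx,ry",r.x,np.abs(r.fun).mean(),"slot mid",(np.percentile(rx[k&(rx<.0)],99)+np.percentile(rx[k&(rx>0)],1))/2,"outer mid",np.percentile(rx[k],[.5,99.5]).mean())
    return p
E
python3 -c "
from h import *
washer(.0743)
for i in range(3): washer(.0743)"
```

```text
t 9.25 P [0.6617 0.0199 0.0846] yaw 191.65 ry 0.0203 rx 0.0001 Fn,u,z [ 0.2 -0.1  0.2] M [-0.01 -0.03 -0.01] grip 0.009818497139509094 68.64577174186707 q6 -1.94
1568 0.07346675277026504
washer rx,ry [0.00131678 0.02002529] 0.0001401304478172688 slot mid 0.0004940587648529313 outer mid 0.00046311015488125634
t 9.3 P [0.6619 0.0199 0.0848] yaw 191.65 ry 0.0202 rx 0.0003 Fn,u,z [-1.2 -0.  -0.6] M [-0.04  0.01 -0.02] grip 0.010163036270965103 68.64530324935913 q6 -1.94
1578 0.07382180008932612
washer rx,ry [0.0014878  0.01989434] 0.00014811094729053927 slot mid 0.00049967123709551 outer mid 0.000468309525476579
t 9.35 P [0.6619 0.0198 0.0849] yaw 191.66 ry 0.0202 rx 0.0003 Fn,u,z [-0.2  0.  -1.3] M [ 0.03  0.02 -0.04] grip 0.010132377708507653 68.64497065544128 q6 -1.94
1589 0.07402768725210818
washer rx,ry [0.00170721 0.01984224] 0.00013808023690610788 slot mid 0.00048248244795723403 outer mid 0.00048272164186670755
t 9.4 P [0.6619 0.0199 0.0848] yaw 191.66 ry 0.0202 rx 0.0003 Fn,u,z [-0.7  0.2 -1. ] M [-0.03  0.02 -0.  ] grip 0.010224766609181323 68.64534974098206 q6 -1.94
1598 0.07413366203229524
washer rx,ry [0.00178721 0.0197978 ] 0.000151225005788004 slot mid 0.0004927360517743805 outer mid 0.0004983994240010704
```

Emit:
{"method": "move_arm", "body": {"plan": [[[-1.2,-0.2,0],0],[[-1.2,-0.2,0],0],[[-1.2,-0.2,0],0],[[-1.2,-0.2,0],0],[[-1.2,-0.2,0],0],[[-1.2,-0.2,0],0]]}}

```text
t: 10.0
eef_pos: [0.6603, 0.0197, 0.0843]
eef_rot: [0.775, -0.632, -0.0, 0.0]
wrist_force: [-0.1, 0.1, -1.6]
gripper_width: 0.0095
grasp_force: 68.6
```

```bash
python3 -c "
from h import *
p=washer(.0743)
p=washer(.0743); save(p,'w5.png',(180,120,380,300),3)"
```

```text
t 10.05 P [0.6603 0.0197 0.0843] yaw 191.66 ry 0.0204 rx -0.0013 Fn,u,z [-1.3  0.9  0.1] M [-0.03 -0.   -0.03] grip 0.0093715345970471 68.64469170570374 q6 -1.94
1574 0.07356703019395402
washer rx,ry [0.00020749 0.01994998] 0.0001430651046636796 slot mid 0.00048750696004391195 outer mid 0.0004681043303612891
t 10.1 P [0.6604 0.0197 0.0843] yaw 191.66 ry 0.0204 rx -0.0013 Fn,u,z [ 1.  -0.2 -1.1] M [-0.03 -0.01 -0.  ] grip 0.009590488018438252 68.64457726478577 q6 -1.94
1577 0.07355704948260869
washer rx,ry [0.0001428  0.01995568] 0.00015137193592062567 slot mid 0.00048802489405545563 outer mid 0.0004759586095453138
```

View pics/w5.png

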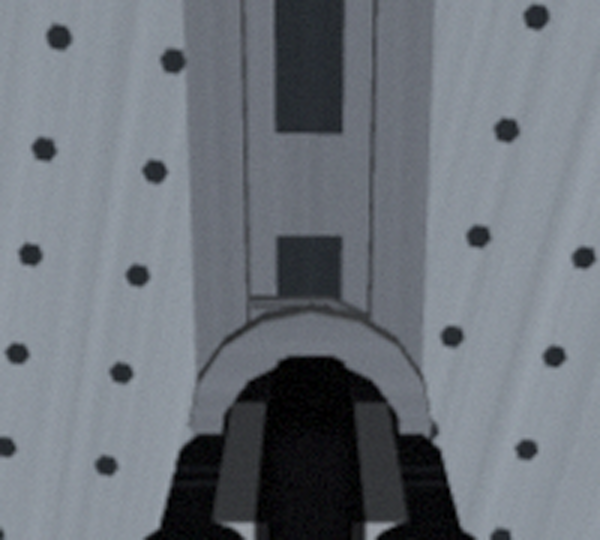

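The crop shows the nut's head edge (250,297) just inside the slot, whose edges are at columns 248 and 370, so it sits about 0.3 mm to the left. I'll nudge it and lower slowly.

Emit:
{"method": "move_arm", "body": {"plan": [[[0.3,0,-1],0],[[0.3,0,-2],0],[[0.3,0,-3],0],[[0.3,0,-4],0],[[0.3,0,-5],0],[[0.3,0,-6],0],[[0.3,0,-6],0],[[0.3,0,-6],0]]}}

```text
t: 10.9
eef_pos: [0.6607, 0.0197, 0.0783]
eef_rot: [0.775, -0.632, -0.0, 0.0]
wrist_force: [-0.2, 0.5, -1.3]
gripper_width: 0.0096
grasp_force: 68.6
```

```bash
python3 -c "
from h import *
p=washer(.067)
"
```

```text
t 10.95 P [0.6607 0.0197 0.0784] yaw 191.65 ry 0.0203 rx -0.0009 Fn,u,z [ 0.1 -0.   0.2] M [ 0.06 -0.05  0.02] grip 0.009879880770477469 68.64549994468689 q6 -1.94
1608 0.06755285202348318
washer rx,ry [0.00034552 0.01995672] 0.00011815454625118766 slot mid 0.00048010649638112034 outer mid 0.000479576774834619
```

Emit:
{"method": "move_arm", "body": {"plan": [[[0.1,0,-1.5],0],[[0.1,0,-3],0],[[0.1,0,-4.5],0],[[0.1,0,-6],0],[[0.1,0,-7],0],[[0.1,0,-8],0],[[0.1,0,-8.5],0],[[0.1,0,-8.5],0]]}}

```text
t: 11.75
eef_pos: [0.6608, 0.0197, 0.0698]
eef_rot: [0.775, -0.632, -0.0, 0.0]
wrist_force: [0.8, -1.1, -1.1]
gripper_width: 0.0095
grasp_force: 68.6
```

```bash
python3 -c "
from h import *
p=washer(.059)
"
```

```text
t 11.8 P [0.6608 0.0197 0.0698] yaw 191.65 ry 0.0203 rx -0.0009 Fn,u,z [ 0.5 -0.6 -1.6] M [ 0.06 -0.04  0.04] grip 0.00970886396574935 68.64468812942505 q6 -1.94
1698 0.058993583617746266
washer rx,ry [0.00135882 0.01912418] 0.003581935017391025 slot mid 0.00046739483786669214 outer mid 0.00045052498501814593
```

Emit:
{"method": "move_arm", "body": {"plan": [[[-0.6,3,0],0],[[-1.2,6,0],0],[[-1.9,9,0],0],[[-2.5,12,0],0],[[-3.1,15,0],0],[[-3.7,18,0],0],[[-4.3,21,0],0],[[-4.9,23.5,0],0]]}}

```text
t: 12.6
eef_pos: [0.6558, 0.0435, 0.0698]
eef_rot: [0.775, -0.632, -0.0, 0.0]
wrist_force: [-0.3, 0.8, 0.0]
gripper_width: 0.0099
grasp_force: 68.6
```

Emit:
{"method": "move_arm", "body": {"plan": [[[0,0,0],0],[[0,0,0],0],[[0,0,0],0],[[0,0,0],0]]}}

```text
t: 13.0
eef_pos: [0.6559, 0.0431, 0.0699]
eef_rot: [0.775, -0.632, -0.0, 0.0]
wrist_force: [0.8, 0.1, -0.6]
gripper_width: 0.0099
grasp_force: 68.6
```

```bash
python3 -c "
from h import *
st()
p=washer(.059,.014,.05)
"
```

```text
t 13.0 P [0.6559 0.0431 0.0699] yaw 191.64 ry 0.0441 rx -0.0009 Fn,u,z [ 0.8 -0.1 -0.6] M [-0.05  0.    0.02] grip 0.009946195579577332 68.64546775817871 q6 -1.91
t 13.05 P [0.6559 0.0431 0.0699] yaw 191.64 ry 0.0441 rx -0.0009 Fn,u,z [-0.2  0.1 -0.7] M [-0.01 -0.05  0.06] grip 0.009931533005897298 68.64508867263794 q6 -1.91
1704 0.05901386101094768
washer rx,ry [0.00148614 0.0430112 ] 0.003488687649287834 slot mid 0.00045376252761483715 outer mid 0.00045773226536187893
```

Emit:
{"method": "move_arm", "body": {"plan": [[[-0.1,0.5,0],0],[[-0.2,1,0],0],[[-0.3,1.5,0],0],[[-0.4,2,0],0],[[-0.5,2.5,0],0],[[-0.6,3,0],0],[[-0.6,3,0],0],[[-0.6,3,0],0]]}}

```text
t: 13.85
eef_pos: [0.6553, 0.0462, 0.0698]
eef_rot: [0.775, -0.632, -0.0, 0.0]
wrist_force: [-0.0, -0.7, -0.8]
gripper_width: 0.0095
grasp_force: 68.6
```

Emit:
{"method": "move_arm", "body": {"plan": [[[-0.1,0.3,0],0],[[-0.1,0.6,0],0],[[-0.2,0.8,0],0],[[-0.2,0.8,0],0],[[-0.2,0.8,0],0]]}}

```text
t: 14.35
eef_pos: [0.6551, 0.047, 0.0698]
eef_rot: [0.775, -0.632, -0.0, 0.0]
wrist_force: [-0.8, -0.7, -1.0]
gripper_width: 0.0098
grasp_force: 68.6
```

Emit:
{"method": "move_arm", "body": {"plan": [[[-0.1,0.3,0],0],[[-0.1,0.5,0],0],[[-0.1,0.5,0],0],[[-0.1,0.5,0],0]]}}

```text
t: 14.75
eef_pos: [0.655, 0.0475, 0.0698]
eef_rot: [0.775, -0.632, -0.0, 0.0]
wrist_force: [-0.0, 0.6, -0.6]
gripper_width: 0.0096
grasp_force: 68.6
```

Emit:
{"method": "move_arm", "body": {"plan": [[[-0.1,0.3,0],0],[[-0.1,0.5,0],0],[[-0.1,0.5,0],0],[[-0.1,0.5,0],0]]}}

```text
t: 15.15
eef_pos: [0.6549, 0.0479, 0.0698]
eef_rot: [0.775, -0.632, -0.0, 0.0]
wrist_force: [-0.3, -1.1, -0.7]
gripper_width: 0.0097
grasp_force: 68.7
```

Emit:
{"method": "move_arm", "body": {"plan": [[[-0.1,0.3,0],0],[[-0.1,0.5,0],0],[[-0.1,0.5,0],0],[[-0.1,0.5,0],0]]}}

```text
t: 15.55
eef_pos: [0.6548, 0.0481, 0.0699]
eef_rot: [0.775, -0.632, 0.0, 0.0]
wrist_force: [-0.3, -3.8, -1.3]
gripper_width: 0.0095
grasp_force: 68.7
```

Run:
```python
from h import *
st()
p=ctrl.snapshot("wrist"); np.save("w6.npy",p,allow_pickle=True); st()
s=ctrl.snapshot("scene"); save(s,"s6.png",(220,190,360,310),5)
```

```text
t 15.55 P [0.6548 0.0481 0.0699] yaw 191.64 ry 0.0493 rx -0.0009 Fn,u,z [-1.  -3.7 -1.3] M [-0.92 -0.05  0.05] grip 0.009475837261565919 68.65491986274719 q6 -1.9
t 15.6 P [0.6548 0.0481 0.0699] yaw 191.64 ry 0.0493 rx -0.0009 Fn,u,z [-1.  -4.4 -0.6] M [-0.92 -0.03 -0.03] grip 0.00962376768831414 68.65212321281433 q6 -1.9
```

View pics/s6.png

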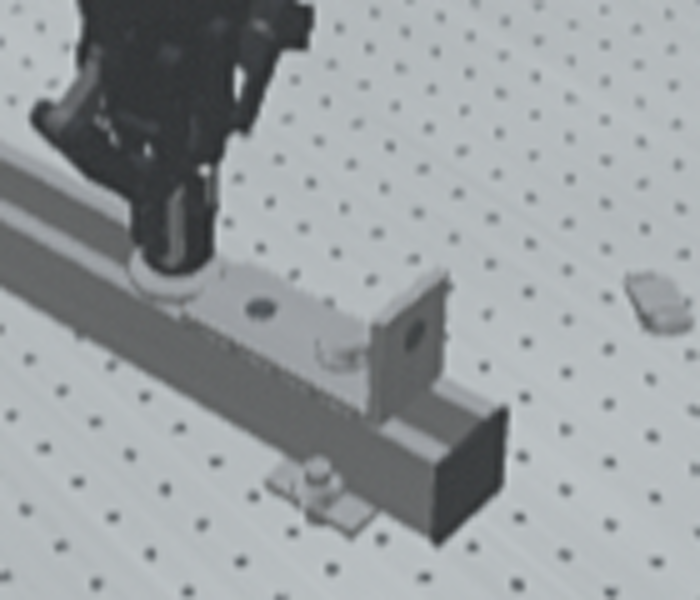

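The picture shows the washer against the foot's end at (205,285), and the force rose to 4 N at the predicted place. I'll ease back slightly and press down slowly.

Emit:
{"method": "move_arm", "body": {"plan": [[[0.1,-0.3,-0.4],0],[[0.1,-0.3,-0.8],0],[[0.1,-0.3,-1.2],0],[[0.1,-0.3,-1.6],0],[[0.1,-0.3,-2],0],[[0.1,-0.3,-2.3],0],[[0.1,-0.3,-2.3],0],[[0.1,-0.3,-2.3],0]]}}

```text
t: 16.45
eef_pos: [0.6549, 0.0481, 0.0682]
eef_rot: [0.775, -0.632, 0.0, 0.0]
wrist_force: [-3.7, -4.3, 7.1]
gripper_width: 0.0096
grasp_force: 69.7
```

```bash
python3 -c "
from h import *
st()"
```

```text
t 16.45 P [0.6549 0.0481 0.0682] yaw 191.65 ry 0.0493 rx -0.0008 Fn,u,z [-4.5 -3.4  7.1] M [-0.95  0.7   0.02] grip 0.009604954477920221 69.65917110443115 q6 -1.9
```

Emit:
{"method": "move_arm", "body": {"plan": [[[-0.2,-0.2,-0.3],0],[[-0.3,-0.3,-0.6],0],[[-0.3,-0.3,-0.9],0],[[-0.3,-0.3,-1.2],0],[[-0.3,-0.3,-1.2],0],[[-0.3,-0.3,-1.2],0]]}}

```text
t: 17.05
eef_pos: [0.6549, 0.0481, 0.0676]
eef_rot: [0.775, -0.632, 0.0, -0.0]
wrist_force: [-3.2, -2.5, 10.2]
gripper_width: 0.0099
grasp_force: 70.2
```

```bash
python3 -c "
from h import *
st()"
```

```text
t 17.05 P [0.6549 0.0481 0.0676] yaw 191.67 ry 0.0492 rx -0.0008 Fn,u,z [-3.7 -1.8 10.2] M [-0.67  0.87  0.05] grip 0.009899524299491065 70.24784445762634 q6 -1.9
```

Emit:
{"method": "move_arm", "body": {"plan": [[[-0.2,0,-0.3],0],[[-0.3,-0.1,-0.6],0],[[-0.3,-0.1,-0.9],0],[[-0.3,-0.1,-0.9],0],[[-0.3,-0.1,-0.9],0],[[-0.3,-0.1,-0.9],0]]}}

```text
t: 17.65
eef_pos: [0.6549, 0.048, 0.0672]
eef_rot: [0.775, -0.632, 0.001, -0.001]
wrist_force: [-4.3, -3.3, 11.7]
gripper_width: 0.0098
grasp_force: 70.6
```

```bash
python3 -c "
from h import *
st()"
```

```text
t 17.65 P [0.6549 0.048  0.0672] yaw 191.67 ry 0.0492 rx -0.0008 Fn,u,z [-4.8 -2.4 11.7] M [-0.6   0.89  0.07] grip 0.009841001401149985 70.56705236434937 q6 -1.9
```

Emit:
{"method": "move_arm", "body": {"plan": [[[0,0,-0.4],0],[[0,0,-0.8],0],[[0,0,-0.8],0],[[0,0,-0.8],0],[[0,0,-0.8],0]]}}

```text
t: 18.15
eef_pos: [0.655, 0.0481, 0.0671]
eef_rot: [0.775, -0.632, 0.001, -0.001]
wrist_force: [-7.1, -2.8, 16.9]
gripper_width: 0.0095
grasp_force: 71.3
```

```bash
python3 -c "
from h import *
st()"
```

```text
t 18.15 P [0.655  0.0481 0.0671] yaw 191.68 ry 0.0492 rx -0.0008 Fn,u,z [-7.5 -1.3 16.9] M [-0.49  1.41  0.05] grip 0.009453367033391296 71.26221656799316 q6 -1.9
```

Emit:
{"method": "move_arm", "body": {"plan": [[[-0.3,0,0.1],-0.05],[[-0.3,0,0.1],-0.1],[[-0.3,0,0.1],-0.15],[[-0.3,0,0.1],-0.2],[[-0.3,0,0.1],-0.2]]}}

```text
t: 18.65
eef_pos: [0.6556, 0.0481, 0.0671]
eef_rot: [0.708, -0.706, 0.001, -0.001]
wrist_force: [-1.3, -1.5, 12.3]
gripper_width: 0.0097
grasp_force: 70.7
```

```bash
python3 -c "
from h import *
st()"
```

```text
t 18.65 P [0.6556 0.0481 0.0671] yaw 180.12 ry 0.0492 rx -0.0002 Fn,u,z [-1.6 -1.2 12.3] M [-0.41  0.34  0.04] grip 0.009734601104216685 70.67960500717163 q6 -1.7
```

Emit:
{"method": "move_arm", "body": {"plan": [[[0,0,-0.1],-0.08],[[0,0,-0.2],-0.18],[[0,0,-0.2],-0.28],[[0,0,-0.2],-0.38],[[0,0,-0.2],-0.48],[[0,0,-0.2],-0.58],[[0,0,-0.2],-0.68],[[0,0,-0.2],-0.78]]}}

```text
t: 19.45
eef_pos: [0.6558, 0.0481, 0.0671]
eef_rot: [-0.385, 0.923, -0.001, 0.002]
wrist_force: [-0.1, -1.7, 13.2]
gripper_width: 0.0098
grasp_force: 70.8
```

```bash
python3 -c "
from h import *
st()"
```

```text
t 19.45 P [0.6558 0.0481 0.0671] yaw 135.3 ry 0.0491 rx -0.0 Fn,u,z [-0.4 -1.7 13.2] M [-0.41  0.23  0.15] grip 0.00978188170629396 70.77178359031677 q6 -0.92
```

Emit:
{"method": "move_arm", "body": {"plan": [[[0,0,0],-0.08],[[0,0,0],-0.16],[[0,0,0],-0.24],[[0,0,0],-0.32],[[0,0,0],-0.4],[[0,0,0],-0.48],[[0,0,0],-0.54],[[0,0,0],-0.57]]}}

```text
t: 20.25
eef_pos: [0.6555, 0.048, 0.0671]
eef_rot: [-0.111, 0.994, -0.0, 0.002]
wrist_force: [-2.3, -1.5, 14.1]
gripper_width: 0.01
grasp_force: 70.9
```

```bash
python3 -c "
from h import *
st()"
```

```text
t 20.25 P [0.6555 0.048  0.0671] yaw 102.74 ry 0.0491 rx -0.0003 Fn,u,z [-2.6 -1.  14.1] M [-0.49  0.59  0.18] grip 0.010033539510765896 70.9200382232666 q6 -0.35
```

Emit:
{"method": "move_arm", "body": {"plan": [[[0,0,0],-0.02],[[0,0,0],-0.04],[[0,0,0],-0.06],[[0,0,0],-0.08],[[0,0,0],-0.09],[[0,0,0],-0.09]]}}

```text
t: 20.85
eef_pos: [0.6552, 0.0481, 0.067]
eef_rot: [-0.067, 0.998, -0.0, 0.002]
wrist_force: [-3.6, -1.8, 15.6]
gripper_width: 0.0099
grasp_force: 71.1
```

```bash
python3 -c "
from h import *
st()"
```

```text
t 20.85 P [0.6552 0.0481 0.067 ] yaw 97.71 ry 0.0492 rx -0.0006 Fn,u,z [-3.9 -1.  15.6] M [-0.56  0.95  0.19] grip 0.00985932064965238 71.06626152992249 q6 -0.26
```

Emit:
{"method": "move_arm", "body": {"plan": [[[0,0,0],-0.02],[[0,0,0],-0.04],[[0,0,0],-0.04],[[0,0,0],-0.04]]}}

```text
t: 21.25
eef_pos: [0.655, 0.048, 0.0671]
eef_rot: [-0.047, 0.999, -0.0, 0.001]
wrist_force: [-5.4, -2.6, 14.8]
gripper_width: 0.0097
grasp_force: 71.2
```

```bash
python3 -c "
from h import *
st()"
```

```text
t 21.25 P [0.655  0.048  0.0671] yaw 95.43 ry 0.0492 rx -0.0008 Fn,u,z [-5.8 -1.5 14.8] M [-0.54  1.12  0.25] grip 0.009651509632077658 71.21318578720093 q6 -0.22
```

Emit:
{"method": "move_arm", "body": {"plan": [[[0,0,0.4],0.02],[[0,0,0.8],0.03],[[0,0,1.2],0.03],[[0,0,1.6],0.03],[[0,0,1.6],0.03],[[0,0,1.6],0.03]]}}

```text
t: 21.85
eef_pos: [0.655, 0.048, 0.0676]
eef_rot: [-0.062, 0.998, 0.0, 0.001]
wrist_force: [-1.4, -2.5, 9.0]
gripper_width: 0.0096
grasp_force: 70.1
```

```bash
python3 -c "
from h import *
st()"
```

```text
t 21.85 P [0.655  0.048  0.0676] yaw 97.12 ry 0.0491 rx -0.0008 Fn,u,z [-1.9 -2.2  9. ] M [-0.63  0.32 -0.07] grip 0.009600102740501567 70.1306426525116 q6 -0.25
```

Emit:
{"method": "move_arm", "body": {"plan": [[[0,0,0.3],0],[[0,0,0.6],0],[[0,0,0.9],0],[[0,0,0.9],0],[[0,0,0.9],0],[[0,0,0.9],0]]}}

```text
t: 22.45
eef_pos: [0.655, 0.048, 0.0682]
eef_rot: [-0.062, 0.998, 0.0, 0.001]
wrist_force: [0.7, -2.4, 6.4]
gripper_width: 0.01
grasp_force: 69.8
```

```bash
python3 -c "
from h import *
st()"
```

```text
t 22.45 P [0.655  0.048  0.0682] yaw 97.12 ry 0.0491 rx -0.0008 Fn,u,z [ 0.2 -2.5  6.4] M [-0.6   0.09 -0.04] grip 0.009971172693651052 69.76778268814087 q6 -0.25
```

Emit:
{"method": "move_arm", "body": {"plan": [[[0,0,0.3],0],[[0,0,0.6],0],[[0,0,0.8],0],[[0,0,0.8],0],[[0,0,0.8],0],[[0,0,0.8],0]]}}

```text
t: 23.05
eef_pos: [0.6548, 0.048, 0.0684]
eef_rot: [-0.062, 0.998, 0.0, 0.001]
wrist_force: [3.1, -0.6, 6.0]
gripper_width: 0.0094
grasp_force: 69.6
```

```bash
python3 -c "
from h import *
st()"
```

```text
t 23.05 P [0.6548 0.048  0.0684] yaw 97.12 ry 0.0492 rx -0.001 Fn,u,z [ 2.9 -1.2  6. ] M [-0.44 -0.75 -0.09] grip 0.009387320726142052 69.55453276634216 q6 -0.25
```

Emit:
{"method": "move_arm", "body": {"plan": [[[0.4,0,0.2],0],[[0.5,0.1,0.4],0],[[0.5,0.1,0.6],0],[[0.5,0.1,0.6],0],[[0.5,0.1,0.6],0],[[0.5,0.1,0.6],0]]}}

```text
t: 23.65
eef_pos: [0.6548, 0.048, 0.0686]
eef_rot: [-0.062, 0.998, 0.0, 0.0]
wrist_force: [5.0, -2.3, 4.7]
gripper_width: 0.0099
grasp_force: 69.5
```

```bash
python3 -c "
from h import *
st()"
```

```text
t 23.65 P [0.6548 0.048  0.0686] yaw 97.12 ry 0.0492 rx -0.001 Fn,u,z [ 4.4 -3.3  4.7] M [-0.47 -0.92 -0.03] grip 0.009850916134909009 69.52644467353821 q6 -0.25
```

Emit:
{"method": "move_arm", "body": {"plan": [[[0.2,0,0.2],0],[[0.3,0,0.4],0],[[0.3,0,0.6],0],[[0.3,0,0.6],0],[[0.3,0,0.6],0]]}}

```text
t: 24.15
eef_pos: [0.6547, 0.0479, 0.0689]
eef_rot: [-0.062, 0.998, 0.0, -0.0]
wrist_force: [4.9, -2.2, 3.3]
gripper_width: 0.0101
grasp_force: 69.4
```

```bash
python3 -c "
from h import *
st()"
```

```text
t 24.15 P [0.6547 0.0479 0.0689] yaw 97.12 ry 0.0491 rx -0.0011 Fn,u,z [ 4.4 -3.2  3.3] M [-0.51 -1.08 -0.07] grip 0.010056396206052719 69.39314603805542 q6 -0.25
```

Emit:
{"method": "move_arm", "body": {"plan": [[[0,0,0.3],0],[[0,0,0.6],0],[[0,0,0.6],0],[[0,0,0.6],0],[[0,0,0.6],0]]}}

```text
t: 24.65
eef_pos: [0.6547, 0.0479, 0.069]
eef_rot: [-0.062, 0.998, 0.0, -0.0]
wrist_force: [6.3, -2.1, -1.2]
gripper_width: 0.0099
grasp_force: 68.7
```

```bash
python3 -c "
from h import *
st()"
```

```text
t 24.65 P [0.6547 0.0479 0.069 ] yaw 97.11 ry 0.0491 rx -0.0011 Fn,u,z [ 5.8 -3.3 -1.2] M [-0.5  -1.4  -0.02] grip 0.009894029102164664 68.70642900466919 q6 -0.25
```

Emit:
{"method": "move_arm", "body": {"plan": [[[0.5,0,0],0],[[0.9,0,0],0],[[0.9,0,0],0],[[0.9,0,0],0]]}}

```text
t: 25.05
eef_pos: [0.6548, 0.0479, 0.069]
eef_rot: [-0.062, 0.998, 0.0, -0.001]
wrist_force: [-0.2, -3.1, -1.0]
gripper_width: 0.01
grasp_force: 68.8
```

```bash
python3 -c "
from h import *
st()"
```

```text
t 25.05 P [0.6548 0.0479 0.069 ] yaw 97.12 ry 0.0491 rx -0.001 Fn,u,z [-0.9 -3.  -1. ] M [-0.61  0.03 -0.05] grip 0.009961005547420874 68.84143352508545 q6 -0.25
```

Emit:
{"method": "move_arm", "body": {"plan": [[[0,-0.2,0],0],[[0,-0.3,0],0],[[0,-0.3,0],0]]}}

```text
t: 25.35
eef_pos: [0.6549, 0.0479, 0.069]
eef_rot: [-0.062, 0.998, 0.0, -0.001]
wrist_force: [-2.3, -0.2, -1.8]
gripper_width: 0.0095
grasp_force: 68.5
```

Emit:
{"method": "move_arm", "body": {"plan": [[[0,0,0],0],[[0,0,0],0],[[0,0,0],0],[[0,0,0],0],[[0,0,0],0],[[0,0,0],0]], "claw": -0.3}}

```text
t: 25.95
eef_pos: [0.6557, 0.0476, 0.0697]
eef_rot: [-0.062, 0.998, 0.0, 0.0]
wrist_force: [0.7, -1.1, -0.7]
gripper_width: 0.0302
grasp_force: 0.0
```

Emit:
{"method": "move_arm", "body": {"plan": [[[0,0,5],0],[[0,0,15],0],[[0,0,30],0],[[0,0,50],0],[[0,-20,80],0],[[0,-40,110],0],[[0,-40,120],0],[[0,-40,120],0]]}}

```text
t: 26.75
eef_pos: [0.6569, 0.0073, 0.1927]
eef_rot: [-0.062, 0.998, -0.0, 0.002]
wrist_force: [-0.1, -0.4, -1.1]
gripper_width: 0.03
grasp_force: 0.0
```

Run:
```python
from h import *
st()
p=ctrl.snapshot("wrist"); s=ctrl.snapshot("scene")
a=np.radians(101.65); u=np.array([np.cos(a),np.sin(a)]); n=np.array([u[1],-u[0]])
for q in (p,s):
    X=cloud(q); c=np.array([.6657,0])+.049*u
    D=X[...,:2]-[.6657,0]; ry=D@u; rx=D@n; Z=X[...,2]
    d=np.hypot(rx,ry-.049)
    W=(d<.024)&(Z>.083)&(Z<.11)
    zt=np.percentile(Z[W],90); T=W&(Z>zt-.005)
    P=np.stack([rx[T],ry[T]],1)*1000
    print("wing top",zt,cv2.minAreaRect(P.astype(np.float32)))
    V=(d<.03)&(abs(rx)<.024)&(Z>.0545)&(Z<.064); print("washer/foot z",np.percentile(Z[V&(ry<.04)],[10,50,90]),np.percentile(ry[V],[1]))
    k=(abs(rx)<.02)&(ry>.08)&(Z>.057)&(Z<.063); print("foot z",np.median(Z[k]))
a=cv2.resize(p["color"],(560,420)); b=cv2.resize(s["color"][190:295,220:360],(560,420))
im=np.hstack([a,b])[:,:,::-1]; cv2.imwrite("pics/f.png",cv2.resize(im,(800,300)))
cv2.imwrite("pics/f2.png",b[:,:,::-1])
```

```text
t 26.75 P [0.6569 0.0073 0.1927] yaw 97.07 ry 0.0089 rx -0.0071 Fn,u,z [-0.2 -0.3 -1.1] M [-0.01  0.   -0.03] grip 0.030027167218909707 0.0 q6 -0.31
wing top 0.09524852489665507 ((-0.4608421325683594, 48.610511779785156), (11.2548246383667, 33.54359436035156), 85.39579010009766)
washer/foot z [0.05472828 0.05871841 0.05986255] [0.02512188]
foot z 0.06013925910772574
wing top 0.09355871824001302 ((0.43739891052246094, 50.67262649536133), (12.059417724609375, 33.215110778808594), 85.07342529296875)
washer/foot z [0.05496734 0.05699467 0.05878183] [0.03206532]
foot z 0.05901448282796975
```

View pics/f.png

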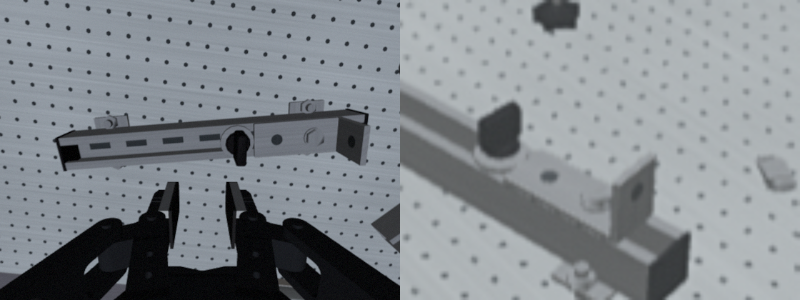

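The final views show the nut upright with its wing across the rail, at (238,147) in the left picture, and its washer meeting the foot at (253,140). The TCP rose 1.8 mm from full press and then stopped dead, which matches both grooves catching the lips.

```bash
python3 -c "
from workcell import ctrl
print(ctrl.job_done())"
```

```text
the job is handed in; nothing more can be done
None
```

I handed the job in after about 27 s: the nut is upright and turned about 94° clockwise in the strut, its grooves caught on both lips (judged from the lift force and height) and its washer within about 0.2 mm of the bracket's foot. No move went near the plain nut, star knob, spanner, plate or pendant.

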